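Find the film-tin lid that rocks and press it home

TASK

One of the four yellow film-tin lids is not seated and rocks when pressed near its edge, though all four look alike. With a shut gripper's fingertips, press gently near the edges of the lids one after another until you find and rock the loose one, then press that lid down firmly in the middle until it sits level and fully home, and let go. Only press: do not pick up or shove any lid, do not lean hard on the lids, and leave the spool, the loupe and the brush where they are.

Things in the scene. Friction and masses are not known exactly. Their poses are not given: they have to be found in the camera images.
- lid_1: Yellow round film-tin lid, 110 mm across, its 15 mm skirt over a fixed grey tin; one of four alike, about 0.1 kg, loose. Origin: centre of its flat top face, z up, 40 mm above the table at the start on all four, loose or sound. Any of the four may be the loose one. At least 18 mm is free around each. (More on all lids under lid_2 to lid_4.)
- lid_2: Like lid_1 in every way. Whichever lids are sound: such a lid rests on its tin's rim, a circle of 48 mm radius, and yields less than 1 mm when pressed 35 to 43 mm from its centre. Press no farther out, or even a sound lid tips.
- lid_3: Like lid_1 in every way. Whichever lid is loose: it rests level on a 24 mm wide core that stands 4 mm above its tin's rim. Under 1 N pressed 35 to 43 mm from its centre tilts it about 0.1 rad, that edge dropping 2 to 4 mm until it meets the rim; let go, it falls back level.
- lid_4: Like lid_1 in every way. Whichever lid is loose: pressed in the middle (within 8 mm) it gives way at 8 to 10 N. The core slides down and stays, and the lid sinks 4 mm, to 36 mm above the table, where it meets the rim and stops hard. 12 to 25 N is ample; more than 70 N is too hard for any lid.
- spool: Orange film spool standing upright, flanges 52 mm across, 28 mm tall. Origin: centre of its underside. Bystander: not to be disturbed.
- loupe: Black magnifier loupe with a clear foot, 42 mm across, 42 mm tall, standing upright. Origin: centre of its underside. Bystander: not to be disturbed.
- brush: Small dusting brush lying flat, 150 mm long along its x axis, up to 42 mm wide, 20 mm tall, bristles towards +x. Origin: mid-length, on the underside. Bystander: not to be disturbed.
There are look-alikes about, which are no part of the job. What is shaped like the lid_2 but blue is not meant. What is shaped like the lid_3 but black is not meant.

How it is judged:
By the outcome, as a careful person would: the job done as asked, in the order asked, and still so for the second after the job is handed in, with the robot touching nothing.
It also fails if it takes over 48 s, if anything falls off the work surface, if the arm or the gripper's body presses on something with over 40 N, if the wrist force passes 120 N, or if a joint passes its speed limit or range.

ROBOT

A 6-joint arm with a two-finger parallel gripper is mounted at the origin on the work surface. World frame = base frame: x ahead of the robot, y to its left, z up, the work surface at z = 0. Lengths are in m, angles in rad, forces in N, time in s.
With the tool pointing down it reaches from about 0.275 to 0.725 m from the base axis. Payload 15.9 kg.
Tool frame: the origin (TCP) lies between the finger pads; the fingertips stand 25 mm ahead of it and the grasp point (between the pads) lies 6 mm ahead of it; z points along the fingers, x is the direction in which the jaws open and shut, and the axes are right-handed (so a half turn about z gives the same grasp; the last joint's range is limited). The gripper opens to 85 mm and grips with 20 to 120 N. Pads are 22 mm wide; open, the fingers measure 114 mm over their backs; the gripper's body (76 mm by 85 mm) begins 54 mm behind the grasp point. The pads swing forward as they close: fully open they stand 13 mm farther back than shut.
Start: joints at [1.275, 0.213, -0.034, 1.323, 0, 1.571], TCP at [0.146, 0.478, 0.256] pointing down, gripper open.
Joint ranges: [-2.98, 2.98], [-0.74, 1.72], [-1.14, 1.35], [-2.1, 2.04], [-1.57, 1.44], [-3.14, 3.14]. Speed limits (rad/s): [1.89, 1.89, 2.39, 2.57, 3.14, 3.14].

INTERFACE

Orientations are given as a 3x3 rotation matrix whose columns are the frame's x, y, z axes.
In Python, from bench import * gives the robot as it stands.
- The arm moves only by the tool apply_moves, never from a script. Its argument "increments" is text: rows parted by semicolons, each of 6 numbers parted by spaces: the shift along the tool's x, y, z scaled (see below), then the turn, a rotation vector about the tool's x, y, z scaled (see below). A call has 1 to 20 rows; each row is the pose to reach, as a shift and turn from the pose measured when the call began, along the tool's axes at that moment; what a row does not reach only later rows make up. The controller multiplies each number of a shift by 80 cm and each number of a turn by 45 degrees. A row lasts 1/10 s, in which the tool goes at most 50 mm and 8.59 degrees, less where a joint would pass 70% of its speed; a pose out of reach is approached as far as the arm can. A call with a number of a shift or a turn outside -1 to 1 is refused whole. A call with a gripper value outside its range is refused whole. "hand" is the opening, from 0 (shut) to 1 (fully open), set as the call begins (left out, the last holds). The fingers move at their own pace and stop on an object; "newtons" is the grip in N (left out, the last holds). Time passes only in rows, so rows that repeat a pose let the fingers close. It gives the time, the measured TCP pose, the force and the opening at its end, in the units of the state.
- read_state(): the state, without advancing time (a new reading comes with each control period).
- grab_frame(name): name is "side" or "top" or "wrist"; returns a dict with "img" (384x512x3 uint8, red, green, blue), "intrinsics" (3x3 intrinsics, pixels), "R" (3x3) and "t" (3): a world point X has camera coordinates R X + t. Camera axes: x right, y down, z forward; pixel columns grow to the right and rows downward; lengths in m; the calibration is good to about 2 mm. A picture is of the moment at which its call begins. There is no depth.
- finish_job(): hands the job in, once; it reports no verdict.
The state is a dict: "time": time; "joint_positions": joint angles; "qvel": joint speeds; "effort": joint torques, N m; "ee_pos": TCP position; "tool_rot": TCP orientation; "force": force on the tool from outside, world axes, zero at the start; "wrist_torque": the same for the moment, N m; "grip_width": finger opening in m.
Only numpy, scipy, OpenCV 4.12 (cv2) and the standard library are available. Lean on these libraries where they do the work, as an engineer would, in place of code of your own. Each camera call takes 0.05 s, during which the arm holds its last target. There are 200 camera calls.

## Working session

There is one attempt and no reset: what is moved stays moved. The work goes in short steps, Python scripts to look and compute and a tool call to move; the robot and the scene stay as the last step left them, time stands still between calls to the robot, and variables do not carry over. Pictures are saved under pics/ and viewed, about 8 in all and at most 12, crops included, and the job is handed in when it is done.

Besides the shell and the picture viewer there is one more tool, called as name(argument=value, ...), one argument or row to a line, values as JSON. apply_moves: Moves the arm, as the interface text tells. Shifts and turns lie within -1 to 1; 1 stands for 80 cm of shift or 45 degrees of turn. Its arguments: {"type":"object","properties":{"increments":{"type":"string"},"hand":{"type":"number"},"newtons":{"type":"number"}},"required":["increments"]}

```bash
mkdir -p pics; cat > h.py <<'E'
from bench import *
import numpy as np, cv2
def ray(f,u,v,z):
    K,R,t=map(np.array,(f["intrinsics"],f["R"],f["t"]))
    d=R.T@np.linalg.inv(K)@np.array([u,v,1.]);c=-R.T@t
    return c+d*(z-c[2])/d[2]
def lids(f,z=.04):
    hsv=cv2.cvtColor(f["img"],cv2.COLOR_RGB2HSV)
    m=cv2.inRange(hsv,(20,110,90),(35,255,255))
    cs,_=cv2.findContours(m,cv2.RETR_EXTERNAL,cv2.CHAIN_APPROX_NONE)
    for c in cs:
        if cv2.contourArea(c)<150: continue
        w=np.array([ray(f,*p[0],z)[:2] for p in c],np.float32)
        (x,y),r=cv2.minEnclosingCircle(w); M=cv2.moments(c)
        print("px",int(M['m10']/M['m00']),int(M['m01']/M['m00']),"xy",round(x,4),round(y,4),"r",round(r,4))
E
python3 - <<'E'
from h import *
s=read_state();print(s)
for n in("top","side"):
    f=grab_frame(n);print(n,-f["R"].T@f["t"]);lids(f);cv2.imwrite(f"pics/{n}0.png",f["img"][:,:,::-1])
E
```

```text
{'time': 0.0, 'joint_positions': array([ 1.27501764e+00,  2.13367677e-01, -3.50620647e-02,  1.32354189e+00,
        2.23095790e-05,  1.57080952e+00]), 'qvel': array([ 0.00012713,  0.0004779 , -0.00104058, -0.00099884,  0.00158938,
       -0.00088748]), 'effort': array([ 2.38427056e-03, -6.86172867e+01,  4.87116444e+01,  1.77550537e-02,
        4.02698674e-05,  1.72073044e-05]), 'ee_pos': array([0.14563919, 0.47797126, 0.25580923]), 'tool_rot': array([[ 2.91497226e-01,  9.56571605e-01, -3.63923740e-04],
       [ 9.56570952e-01, -2.91497452e-01, -1.11776301e-03],
       [-1.17530319e-03, -2.22940633e-05, -9.99999309e-01]]), 'force': array([-0.54124503, -1.55470283, -0.13350164]), 'wrist_torque': array([ 0.02812414, -0.04528548, -0.04843654]), 'grip_width': 0.08567918801561519}
top [0.37395842 0.02276738 1.13299775]
px 273 256 xy 0.3699 -0.033 r 0.0483
px 490 286 xy 0.2897 -0.5939 r 0.1378
px 387 220 xy 0.4538 -0.3099 r 0.0574
px 153 198 xy 0.5122 0.259 r 0.0567
px 287 187 xy 0.5357 -0.0703 r 0.0565
px 227 159 xy 0.6077 0.0771 r 0.0568
px 20 154 xy 0.6267 0.6157 r 0.0978
side [0.28333788 0.46134266 0.66403192]
px 217 308 xy 0.5142 0.2649 r 0.0583
px 352 235 xy 0.3694 -0.0118 r 0.0485
px 233 219 xy 0.6092 0.0848 r 0.0606
px 294 189 xy 0.538 -0.0612 r 0.0614
px 364 144 xy 0.4582 -0.2992 r 0.0636
px 463 87 xy 0.2993 -0.7336 r 0.1954
px 436 24 xy 0.4939 -1.1858 r 0.1196
```

View pics/top0.png

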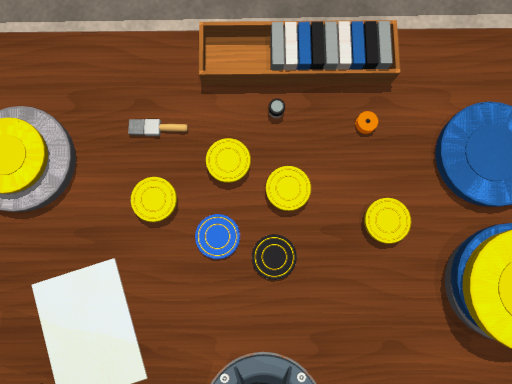

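View pics/side0.png

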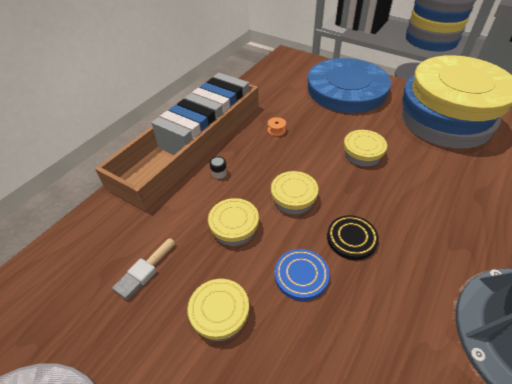

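The top view shows the four yellow lids at pixels (153,198), (228,159), (288,187) and (387,220). The blue look-alike is at (217,236) and the black one at (274,256). The brush, loupe and spool stand clear, behind the lids. The side view agrees.

The press points lie 39 mm from each lid's centre along tool y, so no turning is needed.

```bash
cat >> h.py <<'E'
L=dict(A=(.5131,.2605),B=(.6095,.0775),C=(.537,-.071),D=(.4544,-.3122))
def go(k,off,z):
    s=read_state();R=s["tool_rot"];y=R[:2,1]/np.linalg.norm(R[:2,1])
    g=np.r_[np.array(L[k])+off*y,z];d=R.T@(g-s["ee_pos"])
    print(k,"goal",g.round(4),"inc",(d/.8).round(4),"dist",np.linalg.norm(d).round(4),"F",s["force"].round(2),"t",s["time"])
E
python3 -c "
from h import *
go('A',-.039,.085)"
```

```text
A goal [0.4758 0.2719 0.085 ] inc [-0.126   0.4699  0.2137] dist 0.4251 F [ 0.43 -0.36  0.63] t 0.1
```

apply_moves(
  increments="-0.126 0.47 0.2137 0 0 0;-0.126 0.47 0.2137 0 0 0;-0.126 0.47 0.2137 0 0 0;-0.126 0.47 0.2137 0 0 0;-0.126 0.47 0.2137 0 0 0;-0.126 0.47 0.2137 0 0 0;-0.126 0.47 0.2137 0 0 0;-0.126 0.47 0.2137 0 0 0;-0.126 0.47 0.2137 0 0 0;-0.126 0.47 0.2137 0 0 0;-0.126 0.47 0.2137 0 0 0;-0.126 0.47 0.2137 0 0 0;-0.126 0.47 0.2137 0 0 0;-0.126 0.47 0.2137 0 0 0",
  hand=0,
  newtons=40,
)

```text
time: 1.5
ee_pos: [0.4756, 0.2725, 0.0855]
tool_rot: [[0.29, 0.957, 0.0], [0.957, -0.29, -0.001], [-0.0, 0.0, -1.0]]
force: [0.5, -0.2, 0.6]
grip_width: 0.0001
```

```bash
python3 -c "
from h import *
s=read_state();print(s['ee_pos'],s['grip_width'],s['joint_positions'].round(3),s['tool_rot'][2])
go('A',-.039,.068)
f=grab_frame('side');cv2.imwrite('pics/s1.png',cv2.resize(f['img'][180:384,80:350,::-1],None,fx=2.5,fy=2.5))"
```

```text
[0.47555148 0.2724833  0.08549456] 0.00012509099733116604 [ 0.521  0.402 -0.22   0.949 -0.001  0.815] [-4.54769898e-04  4.53180095e-04 -9.99999794e-01]
A goal [0.4758 0.2718 0.068 ] inc [-0.0007  0.0005  0.0219] dist 0.0175 F [ 0.52 -0.2   0.63] t 1.5
```

View pics/s1.png

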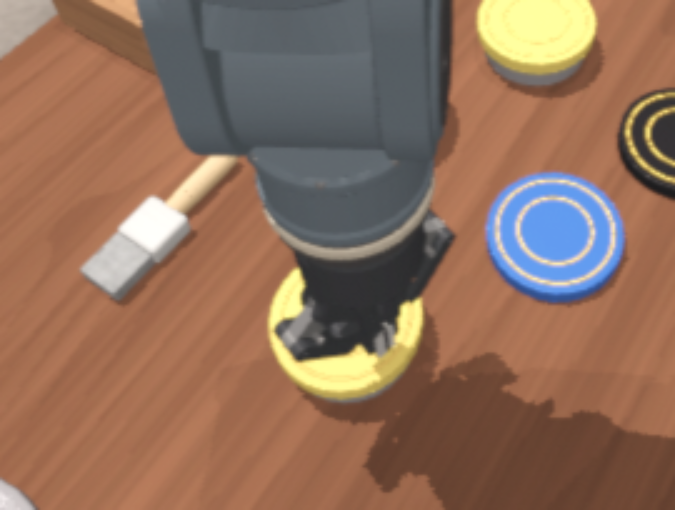

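The shut gripper hovers over lid A (crop pixels about (345,330)). The brush is clear. I'll lower gently.

apply_moves(
  increments="0 0 0.012 0 0 0;0 0 0.02 0 0 0;0 0 0.0225 0 0 0;0 0 0.024 0 0 0;0 0 0.025 0 0 0;0 0 0.025 0 0 0;0 0 0.025 0 0 0",
)

```text
time: 2.25
ee_pos: [0.4757, 0.2724, 0.0656]
tool_rot: [[0.291, 0.957, 0.0], [0.957, -0.291, -0.001], [-0.0, 0.001, -1.0]]
force: [0.0, -0.3, 0.5]
grip_width: 0.0002
```

apply_moves(
  increments="0 0 0.0007 0 0 0;0 0 0.0013 0 0 0;0 0 0.0013 0 0 0;0 0 0.0013 0 0 0",
)

```text
time: 2.65
ee_pos: [0.4758, 0.2724, 0.0646]
tool_rot: [[0.291, 0.957, 0.001], [0.957, -0.291, -0.0], [-0.0, 0.001, -1.0]]
force: [0.1, 0.3, 1.1]
grip_width: 0.0001
```

apply_moves(
  increments="0 0 0.0007 0 0 0;0 0 0.0013 0 0 0;0 0 0.0013 0 0 0;0 0 0.0013 0 0 0",
)

```text
time: 3.05
ee_pos: [0.4757, 0.2724, 0.0635]
tool_rot: [[0.291, 0.957, 0.0], [0.957, -0.291, -0.0], [-0.0, 0.001, -1.0]]
force: [-0.6, 0.3, 1.2]
grip_width: -0.0003
```

apply_moves(
  increments="0 0 0.0007 0 0 0;0 0 0.0013 0 0 0;0 0 0.0013 0 0 0;0 0 0.0013 0 0 0",
)

```text
time: 3.45
ee_pos: [0.4757, 0.2724, 0.0625]
tool_rot: [[0.291, 0.957, 0.0], [0.957, -0.291, -0.0], [-0.0, 0.001, -1.0]]
force: [-1.0, 0.2, 1.7]
grip_width: 0.0
```

apply_moves(
  increments="0 0 0.0007 0 0 0;0 0 0.0013 0 0 0;0 0 0.0013 0 0 0;0 0 0.0013 0 0 0",
)

```text
time: 3.85
ee_pos: [0.4758, 0.2725, 0.0619]
tool_rot: [[0.291, 0.957, 0.001], [0.957, -0.291, -0.0], [0.0, 0.001, -1.0]]
force: [-3.6, -2.6, 10.7]
grip_width: -0.0002
```

```bash
python3 -c "
from h import *
s=read_state();print(s['ee_pos'],s['force'],s['wrist_torque'])
f=grab_frame('side');cv2.imwrite('pics/s2.png',cv2.resize(f['img'][260:384,140:300,::-1],None,fx=4,fy=4,interpolation=2))"
```

```text
[0.47580927 0.27251987 0.06190971] [-3.58175041 -2.57700058 10.66857617] [-0.15400075  0.62789093  0.03512353]
```

View pics/s2.png

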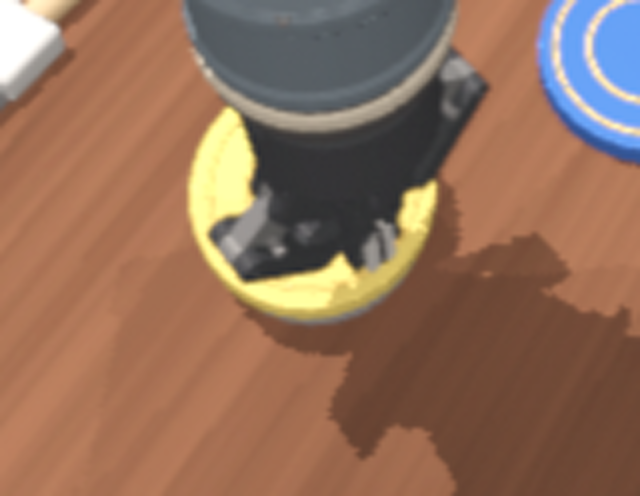

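The lid gave about 1 N over 3 mm and then stopped hard at a tip height of about 37 mm. The reaction also leans towards the outer edge. Lid A looks loose, but I'll compare it with a neighbour before pressing firmly.

apply_moves(
  increments="0 0 -0.01 0 0 0;0 0 -0.03 0 0 0;0 0 -0.03 0 0 0;0 0 -0.03 0 0 0",
)

```text
time: 4.3
ee_pos: [0.476, 0.2726, 0.086]
tool_rot: [[0.291, 0.957, 0.002], [0.957, -0.291, 0.0], [0.001, 0.001, -1.0]]
force: [-0.2, 0.1, 0.4]
grip_width: 0.0
```

```bash
python3 -c "
from h import *
print(read_state()['ee_pos']);go('B',-.039,.0855)"
```

```text
[0.47602667 0.27263942 0.08604974]
B goal [0.5722 0.0888 0.0855] inc [-0.1849  0.1818  0.0008] dist 0.2074 F [-0.15  0.05  0.4 ] t 4.3
```

apply_moves(
  increments="-0.185 0.182 0 0 0 0;-0.185 0.182 0 0 0 0;-0.185 0.182 0 0 0 0;-0.185 0.182 0 0 0 0;-0.185 0.182 0 0 0 0;-0.185 0.182 0 0 0 0;-0.185 0.182 0.0005 0 0 0;-0.185 0.182 0.0005 0 0 0",
)

```text
time: 5.1
ee_pos: [0.5716, 0.09, 0.0854]
tool_rot: [[0.289, 0.957, 0.001], [0.957, -0.289, 0.0], [0.001, 0.001, -1.0]]
force: [0.1, -0.0, 0.2]
grip_width: 0.0001
```

apply_moves(
  increments="0 0 0.012 0 0 0;0 0 0.02 0 0 0;0 0 0.0235 0 0 0;0 0 0.0245 0 0 0;0 0 0.025 0 0 0;0 0 0.025 0 0 0",
)

```text
time: 5.7
ee_pos: [0.5718, 0.09, 0.0656]
tool_rot: [[0.289, 0.957, 0.001], [0.957, -0.289, 0.0], [0.001, 0.001, -1.0]]
force: [0.5, -0.2, 0.7]
grip_width: -0.0001
```

apply_moves(
  increments="0 0 0.0007 0 0 0;0 0 0.0013 0 0 0;0 0 0.0013 0 0 0;0 0 0.0013 0 0 0",
)

```text
time: 6.1
ee_pos: [0.572, 0.09, 0.0648]
tool_rot: [[0.289, 0.957, 0.002], [0.957, -0.289, 0.0], [0.001, 0.001, -1.0]]
force: [-0.2, -0.6, 3.7]
grip_width: 0.0001
```

Lid B resists straight away at TCP z = 0.0648, so it is sound and lid A is the loose one. I'll lift and go to A's middle.

apply_moves(
  increments="0 0 -0.01 0 0 0;0 0 -0.03 0 0 0;0 0 -0.03 0 0 0;0 0 -0.03 0 0 0",
)

```text
time: 6.5
ee_pos: [0.5721, 0.09, 0.089]
tool_rot: [[0.289, 0.957, 0.002], [0.957, -0.289, 0.0], [0.001, 0.002, -1.0]]
force: [-0.1, 0.1, -0.1]
grip_width: 0.0001
```

```bash
python3 -c "
from h import *
print(read_state()['ee_pos']);go('A',0,.0855)
f=grab_frame('top');lids(f)"
```

```text
[0.5721486  0.08998379 0.08898369]
A goal [0.5131 0.2605 0.0855] inc [ 0.1827 -0.1323  0.0043] dist 0.1805 F [-0.11  0.06 -0.11] t 6.5
px 490 286 xy 0.2897 -0.5939 r 0.1378
px 387 220 xy 0.4545 -0.3097 r 0.0572
px 146 198 xy 0.513 0.2623 r 0.0563
px 288 187 xy 0.5358 -0.0703 r 0.0565
px 20 154 xy 0.6267 0.6157 r 0.0978
```

apply_moves(
  increments="0.183 -0.1325 0 0 0 0;0.183 -0.1325 0 0 0 0;0.183 -0.1325 0 0 0 0;0.183 -0.1325 0 0 0 0;0.183 -0.1325 0 0 0 0;0.183 -0.1325 0 0 0 0;0.183 -0.1325 0.0043 0 0 0;0.183 -0.1325 0.0043 0 0 0",
)

```text
time: 7.35
ee_pos: [0.5128, 0.2595, 0.0843]
tool_rot: [[0.291, 0.957, 0.001], [0.957, -0.291, -0.0], [-0.0, 0.001, -1.0]]
force: [-0.5, -0.9, 0.2]
grip_width: -0.0004
```

apply_moves(
  increments="0 0 0.012 0 0 0;0 0 0.02 0 0 0;0 0 0.0235 0 0 0;0 0 0.0245 0 0 0;0 0 0.0255 0 0 0;0 0 0.0255 0 0 0",
)

```text
time: 7.95
ee_pos: [0.5128, 0.2594, 0.0641]
tool_rot: [[0.291, 0.957, 0.001], [0.957, -0.291, -0.0], [-0.0, 0.001, -1.0]]
force: [-0.8, -0.5, 1.4]
grip_width: -0.0001
```

apply_moves(
  increments="0 0 0.0005 0 0 0;0 0 0.001 0 0 0;0 0 0.001 0 0 0",
)

```text
time: 8.25
ee_pos: [0.5129, 0.2595, 0.0636]
tool_rot: [[0.291, 0.957, 0.001], [0.957, -0.291, -0.0], [0.0, 0.001, -1.0]]
force: [-1.2, -1.8, 6.1]
grip_width: 0.0001
```

apply_moves(
  increments="0 0 0.0007 0 0 0;0 0 0.0013 0 0 0;0 0 0.002 0 0 0;0 0 0.002 0 0 0;0 0 0.002 0 0 0",
)

```text
time: 8.75
ee_pos: [0.5129, 0.2595, 0.0622]
tool_rot: [[0.291, 0.957, 0.001], [0.957, -0.291, -0.0], [0.0, 0.001, -1.0]]
force: [-2.6, -2.1, 5.3]
grip_width: -0.0
```

apply_moves(
  increments="0 0 0.0007 0 0 0;0 0 0.0013 0 0 0;0 0 0.0013 0 0 0;0 0 0.0013 0 0 0",
)

```text
time: 9.15
ee_pos: [0.5129, 0.2595, 0.0615]
tool_rot: [[0.29, 0.957, 0.001], [0.957, -0.29, -0.0], [0.0, 0.001, -1.0]]
force: [-2.5, -1.8, 4.8]
grip_width: -0.0004
```

Force stays at 5 N while sinking, with a lateral part, so the lid may be tilting. I'll look before pressing further.

```bash
python3 -c "
from h import *
s=read_state();print(s['ee_pos'],s['force'],s['wrist_torque'])
a=grab_frame('side')['img'][250:384,140:310,::-1];f=grab_frame('wrist');b=f['img'][:,:,::-1]
a=cv2.resize(a,(390,307),interpolation=2);b=cv2.resize(b,(409,307));cv2.imwrite('pics/s3.png',np.hstack([a,b]))"
```

```text
[0.51287442 0.25953656 0.06146393] [-2.53151065 -1.77705314  4.77556436] [-0.542361    0.51605805 -0.05397445]
```

View pics/s3.png

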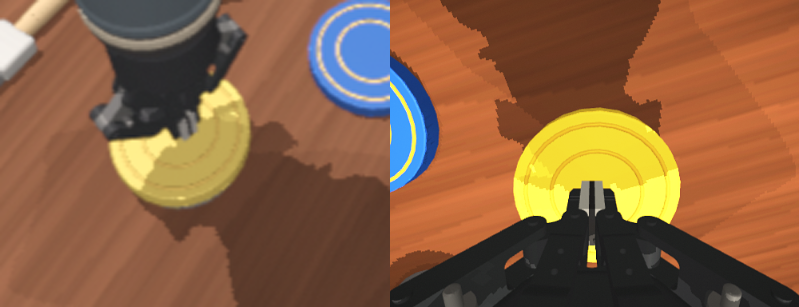

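The tips are at the lid's middle: lid columns 514–680, tips near column 592 in the wrist view. The 3 mm drop here can only be the core sliding, so I'll go on to the hard stop.

apply_moves(
  increments="0 0 0.0007 0 0 0;0 0 0.0013 0 0 0;0 0 0.0013 0 0 0;0 0 0.0013 0 0 0",
)

```text
time: 9.65
ee_pos: [0.5129, 0.2595, 0.0608]
tool_rot: [[0.29, 0.957, 0.002], [0.957, -0.29, -0.0], [0.0, 0.002, -1.0]]
force: [-3.7, -3.3, 9.1]
grip_width: 0.0002
```

apply_moves(
  increments="0 0 0.0007 0 0 0;0 0 0.0013 0 0 0;0 0 0.0013 0 0 0;0 0 0.0013 0 0 0",
)

```text
time: 10.05
ee_pos: [0.5129, 0.2596, 0.0607]
tool_rot: [[0.29, 0.957, 0.002], [0.957, -0.29, 0.0], [0.001, 0.002, -1.0]]
force: [-5.6, -4.4, 16.5]
grip_width: -0.0002
```

It stopped hard at z = 0.0607, 4.1 mm below where lid B met the tips, under 16.5 N. I'll add a little more, then lift straight up and check.

apply_moves(
  increments="0 0 0.0007 0 0 0;0 0 0.0007 0 0 0;0 0 0.0007 0 0 0",
)

```text
time: 10.35
ee_pos: [0.5129, 0.2596, 0.0608]
tool_rot: [[0.29, 0.957, 0.003], [0.957, -0.29, 0.0], [0.001, 0.002, -1.0]]
force: [-3.9, -4.0, 13.5]
grip_width: 0.0005
```

apply_moves(
  increments="0 0 -0.005 0 0 0;0 0 -0.02 0 0 0;0 0 -0.06 0 0 0;0 0 -0.12 0 0 0;0 0 -0.18 0 0 0;0 0 -0.18 0 0 0;0 0 -0.18 0 0 0;0 0 -0.18 0 0 0",
)

```text
time: 11.15
ee_pos: [0.5123, 0.2594, 0.2044]
tool_rot: [[0.29, 0.957, 0.002], [0.957, -0.29, 0.0], [0.001, 0.002, -1.0]]
force: [-0.4, -0.2, 0.2]
grip_width: 0.0002
```

apply_moves(
  increments="-0.1 -0.25 0 0 0 0;-0.1 -0.25 0 0 0 0;-0.1 -0.25 0 0 0 0;-0.1 -0.25 0 0 0 0;-0.1 -0.25 0 0 0 0;-0.1 -0.25 0 0 0 0;-0.1 -0.25 0 0 0 0;-0.1 -0.25 0 0 0 0",
)

```text
time: 11.95
ee_pos: [0.2985, 0.2411, 0.2037]
tool_rot: [[0.291, 0.957, 0.002], [0.957, -0.291, -0.0], [0.0, 0.002, -1.0]]
force: [0.2, -0.4, -0.1]
grip_width: -0.0002
```

```bash
python3 -c "
from h import *
s=read_state();print(s['time'],s['ee_pos'],s['force'])
a=grab_frame('top');lids(a);b=grab_frame('side');lids(b)
cv2.imwrite('pics/e.png',np.hstack([cv2.resize(x['img'][:,:,::-1],(400,300)) for x in(a,b)]))"
```

```text
11.95 [0.29853857 0.24109064 0.20368118] [ 0.17899361 -0.42489982 -0.09920216]
px 273 256 xy 0.3697 -0.0329 r 0.0483
px 490 286 xy 0.2897 -0.5939 r 0.1378
px 387 220 xy 0.4531 -0.3096 r 0.0578
px 153 199 xy 0.5119 0.2578 r 0.0565
px 287 187 xy 0.5355 -0.0702 r 0.0566
px 227 159 xy 0.6074 0.0773 r 0.0569
px 20 154 xy 0.6267 0.6157 r 0.0978
px 217 310 xy 0.5141 0.2638 r 0.0488
px 223 326 xy 0.5125 0.2663 r 0.058
px 235 230 xy 0.6088 0.084 r 0.0604
px 298 197 xy 0.5375 -0.0621 r 0.0615
```

View pics/e.png

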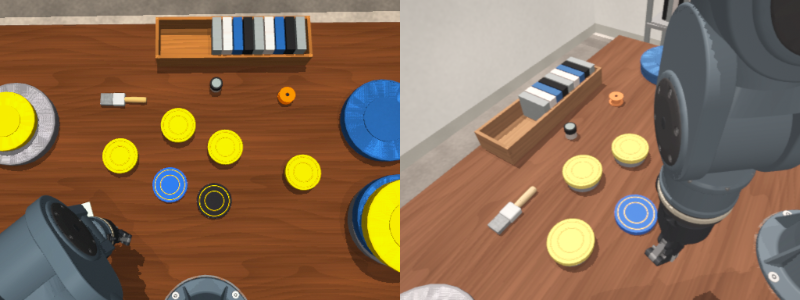

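The lids and bystanders are where they were, and the tool is clear of everything. Lid A sits lower, with only about 1 mm of apparent shift from its lower top, so I'll hand in.

```bash
python3 -c "
from bench import *
print(finish_job())"
```

```text
the job is handed in; nothing more can be done
None
```

I found the loose lid, pressed it home and handed the job in after about 12 s of robot time.

- **Finding it:** The loose lid is the leftmost one, at about (0.513, 0.26). Pressed near its edge, it yielded about 3 mm under roughly 1 N and then met the rim; I measured about 11 N there. For comparison, the neighbouring lid at (0.61, 0.08) resisted within less than 1 mm. I did not press the other two lids.
- **Seating it:** Pressed in the middle, the lid sank and stopped hard. The tips were then 4.1 mm lower than where the sound lid stopped them, against the expected 4 mm. The highest force I read was 16.5 N, and then I let go.
- **Last checks:** In the final pictures the lids had moved no more than about 1 mm from their first positions, within measuring error. The spool, loupe and brush looked undisturbed, and the tool was clear with the force at about zero.
- **Less certain:** During the middle press the force readings I saw while it sank were 5–6 N, below the 8–10 N expected; they are end-of-call readings only, so I may have missed the peak. There was also a sideways pull of up to about 7 N. I did not press the lid's edge again afterwards, so that it is level rests on the hard stop and the pictures.

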